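Load the globe and frame it with the camera stick

TASK

The lamp globe on the single cradle is thin glass: without dropping or pressing it, set it gently into the empty pocket of the two-pocket dimpled tray and let go. Then tilt the spring-centred stick of the camera remote sideways, to the side on which the tray lies, close to its stop, hold it there for at least two seconds while the camera looks at the tray, and let it spring back upright. Leave the globe already in the tray and the other things where they are.

Things in the scene. Friction and masses are not known exactly. Their poses are not given: they have to be found in the camera images.
- globe: frosted white lamp globe to be moved: a ball of 58 mm diameter with a small round metal cap 21 mm wide on top, overall 65 mm tall, about 60 g, fragile; may be gripped across its middle with a light grip. Origin at the centre of the ball. It starts sitting in the dimple of the cradle, its centre 39 mm above the table
- globe_ref: a second, identical globe that already sits in the far pocket of the tray and stays there; origin at the centre of the ball
- cradle: dark grey square plate 75 x 75 x 16 mm fixed on the table, with one dimple in the middle in which the globe starts; origin at the centre of its underside, z up
- tray: dark grey plate 165 mm (its x) by 75 mm (its y) by 16 mm high, fixed on the table to the left or right of the remote, with two dimples 34 mm wide, 80 mm apart along its x; origin at the centre of its underside, z up. It and the cradle change sides between runs
- pocket_near (a point): centre of a globe when it is seated in the empty pocket, the one at the tray's -x end (nearer the robot): 40 mm from the tray's middle and 39 mm above the table. A seated globe sinks 6 mm into the dimple and is stopped by its rim, which is hard: lower it slowly and stop at the first touch
- pocket_far (a point): the same point of the other pocket, at the tray's +x end, where the second globe sits
- remote: camera remote: grey box 95 mm (its x) by 85 mm (its y) by 36 mm high, fixed on the table in front of the robot; origin at the centre of its underside, its x points away from the robot and its y to the left, turned with the box. The stick's pivot is in the middle of its upper face, 36 mm up
- stick_knob (a point): centre of the black ball knob, 28 mm in diameter, on top of the stick, 66 mm above the pivot (102 mm above the table when upright). The stick is 9 mm thick below the knob with a rubber boot at its foot
- stick_side (a joint): sideways tilt of the stick in rad: 0 upright, positive to the remote's +y (left), negative to its -y (right); stops at -0.52 and 0.52, springs back to 0 (0.8 Nm per rad, about 5 N at the knob for 0.42 rad). The camera head turns along with it; it frames the tray when the tilt is beyond 0.35 to the tray's side
- stick_fore (a joint): fore and aft tilt of the stick in rad: 0 upright, positive away from the robot; same spring and stops; is to stay near 0 (within 0.2) while the stick is held sideways
- pan_base: round black base, 86 mm in diameter, fixed behind the remote; carries the stereo camera on its small tripod, overall 81 mm tall, which turns left and right with the stick; origin at the centre of its underside
- spool: grey spool of solder, 52 mm wide and 37 mm high, loose in the far left corner of the table; a bystander
- nut: big yellow printed nut, 43 mm wide and 20 mm high, loose in the far right corner of the table; a bystander

How it is judged:
On the way, in this order (a step that is already met when the one before it is completed fails the run):
1. the globe sits in the tray's empty pocket, let go and at rest (distance between globe and pocket_near below 0.006 m and contact force between the fingers and globe below 0.05 N and linear speed of globe below 0.02 m/s), for 0.2 s.
2. the stick is held tilted to the tray's side (beyond 0.35 rad, within 0.2 rad fore and aft) for two seconds, with the globe in its pocket (((y of tray in the frame of remote above 0 m and value of joint stick_side above 0.35 rad) or (y of tray in the frame of remote below 0 m and value of joint stick_side below -0.35 rad)) and value of joint stick_fore between -0.2 and 0.2 rad and distance between globe and pocket_near below 0.006 m), for 2 s.
At the end, for the whole second after the job is handed in: both globes rest seated in the tray's two pockets (centres within 6 mm of the seated points), the moved one released and at rest, and the stick has sprung back upright (within 0.08 rad both ways) (distance between globe and pocket_near below 0.006 m and linear speed of globe below 0.02 m/s and distance between globe_ref and pocket_far below 0.006 m and value of joint stick_side between -0.08 and 0.08 rad and value of joint stick_fore between -0.08 and 0.08 rad); the robot touches nothing.
It fails at once if the globe is pressed against the tray with more than 40 N, or dropped (falls free from more than about 6 mm) (contact force between globe and tray above 40 N or (contact force between the fingers and globe below 0.01 N and linear speed of globe above 0.35 m/s)).
It fails at once if the two globes are knocked together (contact force between globe and globe_ref above 1 N).
It fails at once if the globe in the far pocket is lifted or knocked out (moved more than 10 mm) (distance of globe_ref from where it was at the start of the episode above 0.01 m).
It fails at once if the stick is tilted more than 0.2 rad away from the tray's side ((y of tray in the frame of remote above 0 m and value of joint stick_side below -0.2 rad) or (y of tray in the frame of remote below 0 m and value of joint stick_side above 0.2 rad)).
It fails at once if the spool or the nut is moved more than 20 mm (distance of any of spool, nut from where it was at the start of the episode above 0.02 m).
It also fails if it takes over 64 s, if anything falls off the work surface, if the arm or the gripper's body presses on something with over 40 N, if the wrist force passes 120 N, or if a joint passes its speed limit or range.

ROBOT

A 7-joint arm with a two-finger parallel gripper is mounted at the origin on a cart in front of the work surface, level with it; the furniture and walls round the work are solid. World frame = base frame: x ahead of the robot, y to its left, z up, the work surface at z = 0. Lengths are in m, angles in rad, forces in N, time in s.
With the tool pointing down it reaches from about 0.425 to 0.925 m from the base axis. Payload 6.8 kg.
Tool frame: the origin (TCP) lies between the finger pads; the fingertips stand 11 mm ahead of it and the grasp point (between the pads) lies 8 mm behind it; z points along the fingers, y is the line along which they close (so a half turn about z gives the same grasp; the last joint's range is limited). The gripper opens to 85 mm and grips with 20 to 120 N. Pads are 22 mm wide; open, the fingers measure 114 mm over their backs; the gripper's body (76 mm by 85 mm) begins 54 mm behind the grasp point. The pads swing forward as they close: fully open they stand 13 mm farther back than shut.
Start: joints at [1.018, 0.477, 0.022, 1.555, -0.011, 1.109, -0.083], TCP at [0.29, -0.609, 0.242] pointing down, gripper open.
Joint ranges: [-2.96, 2.96], [-0.34, 2.1], [-1.41, 1.46], [0.24, 2.44], [-1.37, 4.51], [0.17, 1.92], [-2.96, 2.96]. Speed limits (rad/s): [2.39, 2.39, 3.14, 3.14, 3.14, 3.14, 3.14].

INTERFACE

Orientations are given as a rotation vector (axis times angle).
In Python, from bench import r gives the robot as it stands.
- The arm moves only by the tool send_rows, never from a script. Its argument "deltas" is a list of rows, each an object of numbers: "dx", "dy", "dz": the shift along the world's x, y, z in mm; "rx", "ry", "rz": the turn, a rotation vector about the world's x, y, z in degrees. A call has 1 to 5 rows; each row is the pose to reach, as a shift and turn from the pose commanded when the call began; what a row does not reach only later rows make up. A row lasts 1/12 s, in which the tool goes at most 41.7 mm and 7.16 degrees, less where a joint would pass 70% of its speed; a pose out of reach is approached as far as the arm can. A call with a gripper value outside its range is refused whole. "jaw" is the finger opening in mm, from 0 to 85.4, set as the call begins (left out, the last holds). The fingers move at their own pace and stop on an object; "newtons" is the grip in N (left out, the last holds). Time passes only in rows, so rows that repeat a pose let the fingers close. It gives the time, the measured TCP pose, the force, the opening and the grip force at its end, in the units of the state.
- r.get_obs(): the state, without advancing time (a new reading comes with each control period).
- r.grab_frame(name): name is "scene" or "top" or "wrist"; returns a dict with "frame" (420x560x3 uint8, blue, green, red), "z_map" (420x560 float32, m along the optical axis (not along the pixel's ray), 0 where there is no reading), "vertical_fov" (degrees; the focal length in pixels is half the picture's height over the tangent of half this angle, whatever the lens; pixels are square), "cx", "cy" (the principal point, pixels), "distortion" ([k1, k2, p1, p2, k3] as OpenCV has them; the pictures are not rectified), "xyz" and "orientation" of the camera in the world. Camera axes: x right, y down, z forward; pixel columns grow to the right and rows downward; lengths in m; the calibration is good to about 2 mm. A picture is of the moment at which its call begins.
- r.hand_in(): hands the job in; it is judged then, once.
The state is a dict: "clock": time; "joints": joint angles; "qvel": joint speeds; "tau": joint torques, N m; "tcp_pos": TCP position; "orientation": TCP orientation; "contact_force": force on the tool from outside, world axes, zero at the start; "moment": the same for the moment, N m; "grip_width": finger opening in m; "gripper_force": force on a finger pad.
Only numpy, scipy, OpenCV 4.12 (cv2) and the standard library are available. Lean on these libraries where they do the work, as an engineer would, in place of code of your own. Each camera call takes 0.05 s, during which the arm holds its last target. There are 200 camera calls.

## Working session

There is one attempt and no reset: what is moved stays moved. The work goes in short steps, Python scripts to look and compute and a tool call to move; the robot and the scene stay as the last step left them, time stands still between calls to the robot, and variables do not carry over. Pictures are saved under pics/ and viewed, at most 10 in all, crops included, and the job is handed in when it is done.

Besides the shell and the picture viewer there is one more tool, called after "Call:" as name(argument=value, ...) on one line, values as JSON. send_rows: Moves the arm, as the interface text tells. Its arguments: {"type":"object","properties":{"deltas":{"type":"array","items":{"type":"object","properties":{"dx":{"type":"number"},"dy":{"type":"number"},"dz":{"type":"number"},"rx":{"type":"number"},"ry":{"type":"number"},"rz":{"type":"number"}}}},"jaw":{"type":"number"},"newtons":{"type":"number"}},"required":["deltas"]}

```bash
mkdir -p pics
cat > h.py <<'E'
import numpy as np, cv2
from scipy.spatial.transform import Rotation as R
from bench import r
def cloud(f):
    z=f["z_map"]; h,w=z.shape; fl=h/2/np.tan(np.radians(f["vertical_fov"])/2)
    K=np.array([[fl,0,f["cx"]],[0,fl,f["cy"]],[0,0,1]])
    u,v=np.meshgrid(np.arange(w),np.arange(h))
    n=cv2.undistortPoints(np.stack([u,v],-1).reshape(-1,1,2).astype(np.float64),K,np.array(f["distortion"],float)).reshape(h,w,2)
    p=np.concatenate([n*z[...,None],z[...,None]],-1)
    P=p@R.from_rotvec(f["orientation"]).as_matrix().T+np.array(f["xyz"])
    P[z<=0]=np.nan
    return P
E
python3 - <<'E'
from h import *
o=r.get_obs(); print(o)
for n in("top","scene"):
    f=r.grab_frame(n); cv2.imwrite(f"pics/{n}0.png",f["frame"]); P=cloud(f); np.save(f"pics/{n}.npy",P)
    print(n,f["xyz"],f["orientation"],f["vertical_fov"])
    for v in range(20,420,40): print(v,[tuple(np.round(P[v,u],2)) for u in range(40,560,120)])
E
```

```text
{'clock': 0.0, 'joints': array([ 1.01793672,  0.47780697,  0.02232184,  1.5564935 , -0.01149822,
        1.10929268, -0.08309561]), 'qvel': array([ 0.00113745, -0.0001476 , -0.00049489,  0.00141458, -0.0007963 ,
        0.00061429,  0.0007325 ]), 'tau': array([ 2.22103654e-04, -5.96451008e+01,  1.60784416e+00, -2.81195498e+01,
        1.24150506e-02,  9.37651290e-03,  3.07658991e-05]), 'tcp_pos': array([ 0.29015282, -0.60879848,  0.241303  ]), 'orientation': array([-3.06246903e+00, -6.92552177e-01,  8.51134228e-04]), 'contact_force': array([ 1.23277983, -0.79886762, -0.20395754]), 'moment': array([ 0.00937771, -0.01776215,  0.01123225]), 'gripper_force': 0.0, 'grip_width': 0.08567068920346989}
top [0.34470161 0.00970085 1.13441611] [-2.04040221  2.17873084 -0.2279427 ] 46.28990496695737
20 [(np.float64(0.81), np.float64(0.35), np.float64(0.48)), (np.float64(0.79), np.float64(0.17), np.float64(0.47)), (np.float64(0.78), np.float64(-0.01), np.float64(0.48)), (np.float64(0.77), np.float64(-0.19), np.float64(0.48)), (np.float64(0.76), np.float64(-0.37), np.float64(0.48))]
60 [(np.float64
[... 4853 characters left out ...]
4(0.0)), (np.float64(0.65), np.float64(-0.26), np.float64(-0.0)), (np.float64(0.65), np.float64(-0.44), np.float64(0.14))]
340 [(np.float64(0.12), np.float64(0.1), np.float64(-0.0)), (np.float64(0.38), np.float64(0.23), np.float64(-0.35)), (np.float64(0.42), np.float64(-0.18), np.float64(0.0)), (np.float64(0.66), np.float64(-0.27), np.float64(-0.11)), (np.float64(0.63), np.float64(-0.46), np.float64(0.08))]
380 [(np.float64(0.09), np.float64(0.01), np.float64(0.01)), (np.float64(0.33), np.float64(0.15), np.float64(-0.39)), (np.float64(0.37), np.float64(-0.23), np.float64(-0.01)), (np.float64(0.71), np.float64(-0.28), np.float64(-0.29)), (np.float64(0.6), np.float64(-0.49), np.float64(0.04))]
```

View pics/top0.png

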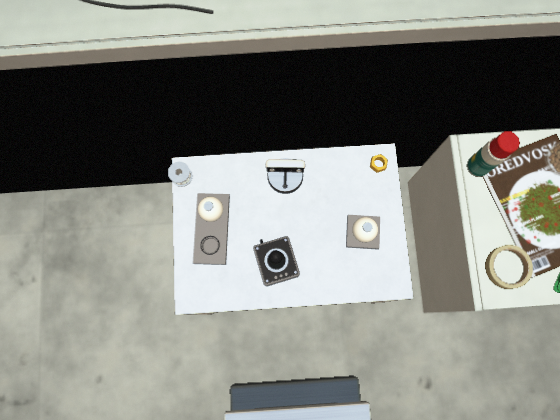

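View pics/scene0.png

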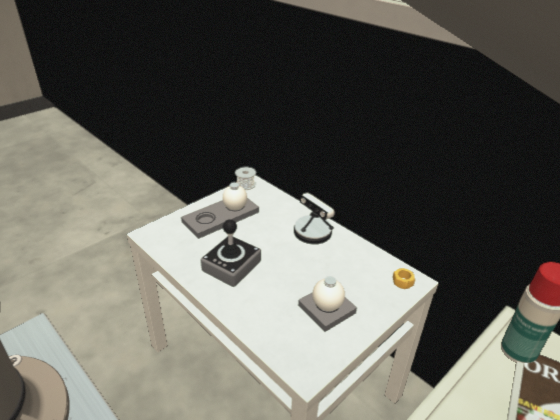

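The tray is on the left: its globe is at top-view (210,209) and the empty pocket at (209,245). The remote is at (276,262) with its knob on top, and the globe to move is on the cradle at (365,231). The spool is at (179,174) and the nut at (379,162). The side table at right holds a bottle and a ring.

```bash
cat >> h.py <<'E'
from scipy.optimize import least_squares
def sphere(Q,rad,it=3):
    c=np.nanmean(Q,0)-[0,0,rad*.5]
    for _ in range(it):
        s=least_squares(lambda c:np.linalg.norm(Q-c,axis=1)-rad,c,loss='soft_l1',f_scale=.002); c=s.x
        Q=Q[abs(np.linalg.norm(Q-c,axis=1)-rad)<.004]
    return c,len(Q)
def box(P,a,b,z0,z1):
    Q=P.reshape(-1,3); return Q[(Q[:,0]>a[0])&(Q[:,0]<b[0])&(Q[:,1]>a[1])&(Q[:,1]<b[1])&(Q[:,2]>z0)&(Q[:,2]<z1)]
def rect(Q):
    (c,s,a)=cv2.minAreaRect((Q[:,:2]*1000).astype(np.float32)); return np.round(c,1),np.round(s,1),round(a,1)
E
python3 - <<'E'
from h import *
T,S=np.load("pics/top.npy"),np.load("pics/scene.npy")
for n,(u,v) in dict(globe=(365,231),ref=(210,209),pocket=(209,245),knob=(276,260),spool=(179,174),nut=(379,156),head=(286,165)).items(): print(n,T[v,u].round(3))
def near(P,u,v,d,z0,z1):
    c=T[v,u]; return box(P,c[:2]-d,c[:2]+d,z0,z1)
for nm,P in(("top",T),("scene",S)):
    print(nm)
    for n,(u,v) in dict(globe=(365,231),ref=(210,209)).items(): print(n,*sphere(near(P,u,v,.045,.025,.062),.029))
    print("knob",*sphere(near(P,276,260,.04,.085,.13),.014))
    print("cradle",rect(near(P,365,231,.07,.013,.018)))
    c=T[230,211]; print("tray",rect(box(P,c[:2]-[.13,.07],c[:2]+[.13,.07],.011,.019)))
    print("remote",rect(near(P,276,260,.08,.031,.040)))
E
```

```text
globe [ 0.518 -0.176  0.07 ]
ref [0.59  0.162 0.072]
pocket [0.52  0.176 0.006]
knob [0.463 0.022 0.111]
spool [ 0.698  0.244 -0.002]
nut [ 0.705 -0.237  0.017]
head [ 0.677 -0.013  0.083]
top
globe [ 0.52723528 -0.18159934  0.03864939] 323
ref [0.5980829  0.16612701 0.03876105] 313
knob [0.47140378 0.02355867 0.10268795] 132
cradle (array([ 526.7, -181.4]), array([74.6, 76.3]), 83.7)
tray (array([578. , 172.9]), array([217.7, 105.7]), 6.6)
remote (array([471. ,  23.7]), array([94.8, 84.5]), 13.0)
scene
globe [ 0.52778303 -0.18218002  0.03895932] 650
ref [0.59843363 0.16589679 0.03840681] 376
knob [0.47144704 0.02307601 0.10128724] 182
cradle (array([ 527.4, -182.4]), array([77.3, 78.1]), 82.7)
tray (array([578.5, 171.7]), array([218.1, 109.1]), 7.4)
remote (array([470.5,  21.7]), array([97.1, 84.3]), 13.0)
```

Run:
```python
from h import *
for nm in("top","scene"):
    P=np.load(f"pics/{nm}.npy"); ref=np.array([.5982,.1660])
    Q=box(P,[.44,.10],[.665,.24],.012,.0185); Q=Q[np.hypot(Q[:,0]-.698,Q[:,1]-.236)>.06]
    # keep biggest cluster: erode isolated points
    from scipy.spatial import cKDTree
    n=np.array([len(x) for x in cKDTree(Q[:,:2]).query_ball_point(Q[:,:2],.006)]); Q=Q[n>=3]
    c,s,a=rect(Q); print(nm,c,s,a,len(Q))
    a=np.radians(a if s[0]>s[1] else a-90); x=np.array([np.cos(a),np.sin(a)])
    print("yaw",np.degrees(a),"near",c-40*x,"far",c+40*x,"near from ref",ref*1000-80*x)
o=r.get_obs(); print(R.from_rotvec(o["orientation"]).as_matrix().round(3))
```

```text
top [558.3 170. ] [ 76.1 166.4] 85.0 1331
yaw -5.0 near [518.45221208 173.48622971] far [598.14778792 166.51377029] near from ref [518.50442415 172.97245942]
scene [558.1 169.2] [ 81.6 166.4] 85.3 1091
yaw -4.700000000000003 near [518.23450453 172.47754035] far [597.96549547 165.92245965] near from ref [518.46900905 172.55508069]
[[ 0.903  0.43  -0.001]
 [ 0.43  -0.903  0.001]
 [-0.    -0.002 -1.   ]]
```

Call:
send_rows(deltas=[{"dx": 10,"dy": 18,"rz": -1},{"dx": 29,"dy": 53,"rz": -4},{"dx": 48,"dy": 88,"rz": -7},{"dx": 67,"dy": 123,"rz": -10},{"dx": 87,"dy": 158,"rz": -13}], jaw=85, newtons=20)

```text
$.deltas[0]: bad value
```

Call:
send_rows(deltas=[{"dx": 19,"dy": 35,"rz": -3},{"dx": 38,"dy": 70,"rz": -6},{"dx": 58,"dy": 105,"rz": -9},{"dx": 77,"dy": 140,"rz": -11},{"dx": 92,"dy": 165,"rz": -12.5}])

```text
$.deltas[0]: bad value
```

Call:
send_rows(deltas=[{"dx": 16,"dy": 30,"dz": -5},{"dx": 32,"dy": 59,"dz": -20},{"dx": 46,"dy": 83,"dz": -40},{"dx": 55,"dy": 99,"dz": -55},{"dx": 59,"dy": 104,"dz": -60}])

```text
$.deltas[0]: bad value
```

Call:
send_rows(deltas=[{},{},{}])

```text
$.deltas[0]: bad value
```

Call:
send_rows(deltas=[{"dx": 10,"dy": 18,"dz": 0,"rx": 0,"ry": 0,"rz": -1},{"dx": 29,"dy": 53,"dz": 0,"rx": 0,"ry": 0,"rz": -4},{"dx": 48,"dy": 88,"dz": 0,"rx": 0,"ry": 0,"rz": -7},{"dx": 67,"dy": 123,"dz": 0,"rx": 0,"ry": 0,"rz": -10},{"dx": 87,"dy": 158,"dz": 0,"rx": 0,"ry": 0,"rz": -13}], jaw=85, newtons=20)

```text
clock: 0.52
tcp_pos: [0.3775, -0.4496, 0.2418]
orientation: [-3.123, -0.336, 0.001]
contact_force: [1.1, -0.3, 0.7]
grip_width: 0.0849
gripper_force: 0.0
```

Call:
send_rows(deltas=[{"dx": 19,"dy": 35,"dz": 0,"rx": 0,"ry": 0,"rz": -3},{"dx": 38,"dy": 70,"dz": 0,"rx": 0,"ry": 0,"rz": -6},{"dx": 58,"dy": 105,"dz": 0,"rx": 0,"ry": 0,"rz": -9},{"dx": 77,"dy": 140,"dz": 0,"rx": 0,"ry": 0,"rz": -11},{"dx": 92,"dy": 165,"dz": 0,"rx": 0,"ry": 0,"rz": -12.5}])

```text
clock: 0.93
tcp_pos: [0.4707, -0.2824, 0.2421]
orientation: [-3.14, -0.002, 0.0]
contact_force: [0.8, 0.5, 1.3]
grip_width: 0.0852
gripper_force: 0.0
```

Call:
send_rows(deltas=[{"dx": 16,"dy": 30,"dz": -5,"rx": 0,"ry": 0,"rz": 0},{"dx": 32,"dy": 59,"dz": -20,"rx": 0,"ry": 0,"rz": 0},{"dx": 46,"dy": 83,"dz": -40,"rx": 0,"ry": 0,"rz": 0},{"dx": 55,"dy": 99,"dz": -55,"rx": 0,"ry": 0,"rz": 0},{"dx": 59,"dy": 104,"dz": -60,"rx": 0,"ry": 0,"rz": 0}])

```text
clock: 1.35
tcp_pos: [0.5284, -0.178, 0.1798]
orientation: [-3.139, -0.008, 0.005]
contact_force: [0.4, 0.3, 0.4]
grip_width: 0.0854
gripper_force: 0.0
```

Call:
send_rows(deltas=[{"dx": 0,"dy": 0,"dz": 0,"rx": 0,"ry": 0,"rz": 0},{"dx": 0,"dy": 0,"dz": 0,"rx": 0,"ry": 0,"rz": 0}])

```text
clock: 1.52
tcp_pos: [0.528, -0.1835, 0.1824]
orientation: [3.141, -0.002, -0.001]
contact_force: [0.6, -0.0, 0.2]
grip_width: 0.0849
gripper_force: 0.0
```

Run:
```python
from h import *
f=r.grab_frame("wrist"); cv2.imwrite("pics/w1.png",f["frame"]); P=cloud(f); o=r.get_obs()
print(o["tcp_pos"],R.from_rotvec(o["orientation"]).as_matrix().round(3))
print(sphere(box(P,[.48,-.23],[.57,-.13],.025,.062),.029))
```

```text
[ 0.52811187 -0.18430443  0.18296269] [[ 1.    -0.002  0.   ]
 [-0.002 -1.    -0.001]
 [ 0.     0.001 -1.   ]]
(array([ 0.5278857 , -0.18114789,  0.03796814]), 2345)
```

Call:
send_rows(deltas=[{"dx": 0,"dy": 0,"dz": -15,"rx": 0,"ry": 0,"rz": 0},{"dx": 0,"dy": 0,"dz": -35,"rx": 0,"ry": 0,"rz": 0},{"dx": 0,"dy": 0,"dz": -55,"rx": 0,"ry": 0,"rz": 0},{"dx": 0,"dy": 0,"dz": -70,"rx": 0,"ry": 0,"rz": 0},{"dx": 0,"dy": 0,"dz": -75,"rx": 0,"ry": 0,"rz": 0}])

```text
clock: 1.98
tcp_pos: [0.5269, -0.1844, 0.1062]
orientation: [3.141, -0.005, -0.003]
contact_force: [-1.1, -0.6, -0.2]
grip_width: 0.0846
gripper_force: 0.0
```

Call:
send_rows(deltas=[{"dx": 0,"dy": 0,"dz": 0,"rx": 0,"ry": 0,"rz": 0},{"dx": 0,"dy": 0,"dz": 0,"rx": 0,"ry": 0,"rz": 0},{"dx": 0,"dy": 0,"dz": 0,"rx": 0,"ry": 0,"rz": 0},{"dx": 0,"dy": 0,"dz": 0,"rx": 0,"ry": 0,"rz": 0}])

```text
clock: 2.32
tcp_pos: [0.5292, -0.1829, 0.1086]
orientation: [3.141, -0.001, 0.003]
contact_force: [0.3, 0.0, -0.1]
grip_width: 0.085
gripper_force: 0.0
```

Call:
send_rows(deltas=[{"dx": 0,"dy": 1,"dz": -12,"rx": 0,"ry": 0,"rz": 0},{"dx": 0,"dy": 1,"dz": -27,"rx": 0,"ry": 0,"rz": 0},{"dx": 0,"dy": 1,"dz": -42,"rx": 0,"ry": 0,"rz": 0},{"dx": 0,"dy": 1,"dz": -57,"rx": 0,"ry": 0,"rz": 0},{"dx": 0,"dy": 1,"dz": -68,"rx": 0,"ry": 0,"rz": 0}])

```text
clock: 2.73
tcp_pos: [0.5279, -0.181, 0.0378]
orientation: [-3.141, 0.0, 0.001]
contact_force: [0.4, -0.0, -1.4]
grip_width: 0.0852
gripper_force: 0.0
```

Call:
send_rows(deltas=[{"dx": 0,"dy": 0,"dz": -4,"rx": 0,"ry": 0,"rz": 0},{"dx": 0,"dy": 0,"dz": -7,"rx": 0,"ry": 0,"rz": 0},{"dx": 0,"dy": 0,"dz": -7,"rx": 0,"ry": 0,"rz": 0},{"dx": 0,"dy": 0,"dz": -7,"rx": 0,"ry": 0,"rz": 0},{"dx": 0,"dy": 0,"dz": -7,"rx": 0,"ry": 0,"rz": 0}])

```text
clock: 3.15
tcp_pos: [0.5291, -0.1815, 0.033]
orientation: [3.141, -0.001, 0.002]
contact_force: [-0.7, -0.2, -0.0]
grip_width: 0.0854
gripper_force: 0.0
```

Call:
send_rows(deltas=[{"dx": 0,"dy": 0,"dz": 0,"rx": 0,"ry": 0,"rz": 0},{"dx": 0,"dy": 0,"dz": 0,"rx": 0,"ry": 0,"rz": 0},{"dx": 0,"dy": 0,"dz": 0,"rx": 0,"ry": 0,"rz": 0},{"dx": 0,"dy": 0,"dz": 0,"rx": 0,"ry": 0,"rz": 0},{"dx": 0,"dy": 0,"dz": 0,"rx": 0,"ry": 0,"rz": 0}], jaw=68)

```text
clock: 3.57
tcp_pos: [0.5285, -0.1814, 0.0324]
orientation: [3.142, -0.001, 0.0]
contact_force: [-0.5, 0.2, 0.7]
grip_width: 0.0677
gripper_force: 0.0
```

Run:
```python
from h import *
o=r.get_obs(); print(o["tcp_pos"],o["contact_force"],o["grip_width"])
f=r.grab_frame("wrist"); g=r.grab_frame("scene")
cv2.imwrite("pics/g1.png",np.hstack([cv2.resize(f["frame"],(400,300)),cv2.resize(g["frame"][200:380,240:480],(400,300))]))
```

```text
[ 0.5284886  -0.18135361  0.03241204] [-0.47733968  0.18866751  0.69869307] 0.06774431583601019
```

View pics/g1.png

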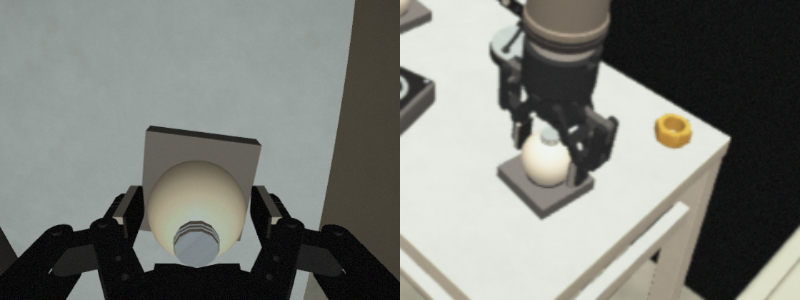

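The globe sits centred between the pads (wrist half, globe about (197,205), pads at 130 and 262). Closing gently and lifting.

Call:
send_rows(deltas=[{"dx": 0,"dy": 0,"dz": 0,"rx": 0,"ry": 0,"rz": 0},{"dx": 0,"dy": 0,"dz": 0,"rx": 0,"ry": 0,"rz": 0},{"dx": 0,"dy": 0,"dz": 0,"rx": 0,"ry": 0,"rz": 0},{"dx": 0,"dy": 0,"dz": 0,"rx": 0,"ry": 0,"rz": 0},{"dx": 0,"dy": 0,"dz": 0,"rx": 0,"ry": 0,"rz": 0}], jaw=50, newtons=20)

```text
clock: 4.08
tcp_pos: [0.5285, -0.1813, 0.0325]
orientation: [-3.142, 0.0, -0.0]
contact_force: [-0.7, 0.6, 4.1]
grip_width: 0.0566
gripper_force: 20.8
```

Call:
send_rows(deltas=[{"dx": 0,"dy": 0,"dz": 0,"rx": 0,"ry": 0,"rz": 0},{"dx": 0,"dy": 0,"dz": 0,"rx": 0,"ry": 0,"rz": 0},{"dx": 0,"dy": 0,"dz": 0,"rx": 0,"ry": 0,"rz": 0}])

```text
clock: 4.33
tcp_pos: [0.5285, -0.1813, 0.0324]
orientation: [-3.142, 0.0, -0.0]
contact_force: [-1.3, 2.2, 4.3]
grip_width: 0.057
gripper_force: 20.8
```

Call:
send_rows(deltas=[{"dx": 0,"dy": 0,"dz": 4,"rx": 0,"ry": 0,"rz": 0},{"dx": 0,"dy": 0,"dz": 10,"rx": 0,"ry": 0,"rz": 0},{"dx": 0,"dy": 0,"dz": 18,"rx": 0,"ry": 0,"rz": 0},{"dx": 0,"dy": 0,"dz": 26,"rx": 0,"ry": 0,"rz": 0},{"dx": 0,"dy": 0,"dz": 30,"rx": 0,"ry": 0,"rz": 0}])

```text
clock: 4.75
tcp_pos: [0.5291, -0.1816, 0.0638]
orientation: [3.141, -0.001, 0.003]
contact_force: [-0.7, -0.3, -0.3]
grip_width: 0.057
gripper_force: 21.5
```

Run:
```python
from h import *
o=r.get_obs(); print(o["tcp_pos"],o["contact_force"],o["grip_width"],o["gripper_force"])
for n in("scene","wrist"):
    P=cloud(r.grab_frame(n)); print(n,sphere(box(P,[.48,-.23],[.57,-.13],.045,.092),.029))
```

```text
[ 0.52906089 -0.18162258  0.06378302] [-0.70512548 -0.29100003 -0.34257959] 0.05699562443765 21.468709409236908
scene (array([ 0.52832082, -0.18203116,  0.06991196]), 549)
wrist (array([ 0.52899716, -0.18192324,  0.0696769 ]), 9543)
```

Call:
send_rows(deltas=[{"dx": 0,"dy": 0,"dz": 12,"rx": 0,"ry": 0,"rz": 0},{"dx": 0,"dy": 0,"dz": 34,"rx": 0,"ry": 0,"rz": 0},{"dx": 0,"dy": 5,"dz": 60,"rx": 0,"ry": 0,"rz": 0},{"dx": 0,"dy": 15,"dz": 86,"rx": 0,"ry": 0,"rz": 0},{"dx": 0,"dy": 30,"dz": 105,"rx": 0,"ry": 0,"rz": 0}])

```text
clock: 5.27
tcp_pos: [0.5287, -0.1525, 0.1699]
orientation: [3.141, -0.004, 0.003]
contact_force: [1.1, -0.1, -0.8]
grip_width: 0.0564
gripper_force: 21.6
```

Call:
send_rows(deltas=[{"dx": 0,"dy": 22,"dz": 5,"rx": 0,"ry": 0,"rz": 0},{"dx": -1,"dy": 48,"dz": 5,"rx": 0,"ry": 0,"rz": 0},{"dx": -2,"dy": 76,"dz": 5,"rx": 0,"ry": 0,"rz": 0},{"dx": -4,"dy": 106,"dz": 5,"rx": 0,"ry": 0,"rz": -1},{"dx": -5,"dy": 136,"dz": 5,"rx": 0,"ry": 0,"rz": -2}])

```text
clock: 5.68
tcp_pos: [0.5229, -0.0143, 0.1729]
orientation: [3.141, -0.058, 0.0]
contact_force: [-0.9, 0.3, -0.2]
grip_width: 0.0568
gripper_force: 21.6
```

Call:
send_rows(deltas=[{"dx": -1,"dy": 30,"dz": 0,"rx": 0,"ry": 0,"rz": -1},{"dx": -2,"dy": 60,"dz": 0,"rx": 0,"ry": 0,"rz": -2},{"dx": -3,"dy": 90,"dz": 0,"rx": 0,"ry": 0,"rz": -3},{"dx": -4,"dy": 120,"dz": 0,"rx": 0,"ry": 0,"rz": -3},{"dx": -5,"dy": 145,"dz": 0,"rx": 0,"ry": 0,"rz": -3}])

```text
clock: 6.1
tcp_pos: [0.5179, 0.1321, 0.1729]
orientation: [-3.138, 0.135, -0.0]
contact_force: [0.3, -0.2, 0.0]
grip_width: 0.057
gripper_force: 21.6
```

Call:
send_rows(deltas=[{"dx": 0,"dy": 20,"dz": 0,"rx": 0,"ry": 0,"rz": 0},{"dx": 0,"dy": 34,"dz": 0,"rx": 0,"ry": 0,"rz": 0},{"dx": 0,"dy": 41,"dz": 0,"rx": 0,"ry": 0,"rz": 0},{"dx": 0,"dy": 43,"dz": 0,"rx": 0,"ry": 0,"rz": 0},{"dx": 0,"dy": 43,"dz": 0,"rx": 0,"ry": 0,"rz": 0}])

```text
clock: 6.52
tcp_pos: [0.5184, 0.1724, 0.1725]
orientation: [3.138, -0.137, -0.0]
contact_force: [-0.9, -0.1, -0.3]
grip_width: 0.0567
gripper_force: 21.6
```

Call:
send_rows(deltas=[{"dx": 0,"dy": 0,"dz": -15,"rx": 0,"ry": 0,"rz": 0},{"dx": 0,"dy": 0,"dz": -40,"rx": 0,"ry": 0,"rz": 0},{"dx": 0,"dy": 0,"dz": -65,"rx": 0,"ry": 0,"rz": 0},{"dx": 0,"dy": 0,"dz": -85,"rx": 0,"ry": 0,"rz": 0},{"dx": 0,"dy": 0,"dz": -95,"rx": 0,"ry": 0,"rz": 0}])

```text
clock: 6.93
tcp_pos: [0.5173, 0.1701, 0.075]
orientation: [3.136, -0.141, -0.005]
contact_force: [0.2, 0.3, -0.5]
grip_width: 0.057
gripper_force: 21.6
```

Call:
send_rows(deltas=[{"dx": 0,"dy": 0,"dz": 0,"rx": 0,"ry": 0,"rz": 0},{"dx": 0,"dy": 0,"dz": 0,"rx": 0,"ry": 0,"rz": 0},{"dx": 0,"dy": 0,"dz": 0,"rx": 0,"ry": 0,"rz": 0}])

```text
clock: 7.18
tcp_pos: [0.5194, 0.1725, 0.0785]
orientation: [-3.138, 0.139, -0.003]
contact_force: [0.3, 0.3, -0.4]
grip_width: 0.0572
gripper_force: 21.6
```

Run:
```python
from h import *
o=r.get_obs(); print(o["tcp_pos"],o["contact_force"],o["grip_width"],o["gripper_force"],o["joints"])
c=o["tcp_pos"]
for n in("scene","wrist","top"):
    f=r.grab_frame(n);P=cloud(f); print(n,sphere(box(P,[.47,.13],[.558,.22],c[2]-.015,c[2]+.03),.029),sphere(box(P,[.565,.12],[.64,.21],.025,.062),.029) if n!="top" else "")
    if n=="wrist": cv2.imwrite("pics/w2.png",f["frame"]); np.save("pics/w2.npy",P)
```

```text
[0.5194276  0.17252595 0.07851852] [ 0.33335751  0.3406413  -0.36835527] 0.05717200597473241 21.64729356765747 [-0.28274995  0.49123789 -0.19155538  1.9831342   0.14418603  0.67811435
 -2.22367742]
scene (array([0.51915797, 0.17100659, 0.08501108]), 260) (array([0.59849846, 0.16606407, 0.03878235]), 381)
wrist (array([0.51912211, 0.17256791, 0.08412321]), 11045) (array([0.59918391, 0.16623593, 0.03781425]), 6842)h.py:15: RuntimeWarning: Mean of empty slice
  c=np.nanmean(Q,0)-[0,0,rad*.5]
Traceback (most recent call last):
  File "h.py", line 17, in sphere
    s=least_squares(lambda c:np.linalg.norm(Q-c,axis=1)-rad,c,loss='soft_l1',f_scale=.002); c=s.x
ValueError: Initial guess is outside of provided bounds
```

View pics/w2.png

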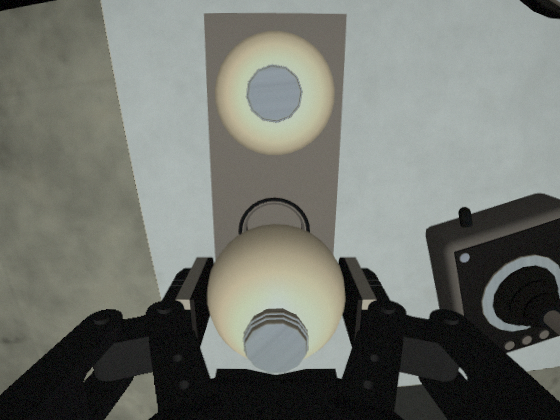

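Wrist view: the held globe (277,290) is over the dimple ring (274,222), in line with the seated globe (275,93). Their offset matches the 80 mm pitch to within 1 mm.

Call:
send_rows(deltas=[{"dx": 0,"dy": 0,"dz": -8,"rx": 0,"ry": 0,"rz": 0},{"dx": 0,"dy": 0,"dz": -18,"rx": 0,"ry": 0,"rz": 0},{"dx": 0,"dy": 0,"dz": -27,"rx": 0,"ry": 0,"rz": 0},{"dx": 0,"dy": 0,"dz": -33,"rx": 0,"ry": 0,"rz": 0},{"dx": 0,"dy": 0,"dz": -36,"rx": 0,"ry": 0,"rz": 0}])

```text
clock: 7.75
tcp_pos: [0.5175, 0.1723, 0.0396]
orientation: [3.138, -0.137, -0.004]
contact_force: [0.1, -0.8, -0.6]
grip_width: 0.0568
gripper_force: 21.6
```

Call:
send_rows(deltas=[{"dx": 0,"dy": 0,"dz": 0,"rx": 0,"ry": 0,"rz": 0},{"dx": 0,"dy": 0,"dz": 0,"rx": 0,"ry": 0,"rz": 0},{"dx": 0,"dy": 0,"dz": 0,"rx": 0,"ry": 0,"rz": 0}])

```text
clock: 8.0
tcp_pos: [0.5186, 0.1728, 0.0415]
orientation: [-3.138, 0.137, -0.001]
contact_force: [-0.1, 0.8, -0.5]
grip_width: 0.057
gripper_force: 21.6
```

Run:
```python
from h import *
o=r.get_obs(); print(o["tcp_pos"],o["contact_force"])
P=cloud(r.grab_frame("wrist")); print(sphere(box(P,[.47,.13],[.558,.22],.026,.072),.029),sphere(box(P,[.565,.12],[.64,.21],.025,.062),.029))
```

```text
[0.51864743 0.17281444 0.04145652] [-0.10896949  0.84747462 -0.52048299]
(array([0.51826928, 0.1726051 , 0.04685227]), 11622) (array([0.59924268, 0.1663233 , 0.03780573]), 11028)
```

Call:
send_rows(deltas=[{"dx": 0,"dy": 0,"dz": -2,"rx": 0,"ry": 0,"rz": 0},{"dx": 0,"dy": 0,"dz": -4,"rx": 0,"ry": 0,"rz": 0},{"dx": 0,"dy": 0,"dz": -5.5,"rx": 0,"ry": 0,"rz": 0},{"dx": 0,"dy": 0,"dz": -6.5,"rx": 0,"ry": 0,"rz": 0},{"dx": 0,"dy": 0,"dz": -7,"rx": 0,"ry": 0,"rz": 0}])

```text
clock: 8.47
tcp_pos: [0.5183, 0.1726, 0.0341]
orientation: [3.138, -0.137, -0.0]
contact_force: [-0.2, -0.1, -0.2]
grip_width: 0.0568
gripper_force: 21.6
```

Call:
send_rows(deltas=[{"dx": 0,"dy": 0,"dz": 0,"rx": 0,"ry": 0,"rz": 0},{"dx": 0,"dy": 0,"dz": -0.5,"rx": 0,"ry": 0,"rz": 0},{"dx": 0,"dy": 0,"dz": -0.5,"rx": 0,"ry": 0,"rz": 0}])

```text
clock: 8.72
tcp_pos: [0.5186, 0.1727, 0.0338]
orientation: [-3.139, 0.137, -0.0]
contact_force: [0.4, 0.2, -1.0]
grip_width: 0.0563
gripper_force: 21.6
```

Call:
send_rows(deltas=[{"dx": 0,"dy": 0,"dz": -0.4,"rx": 0,"ry": 0,"rz": 0},{"dx": 0,"dy": 0,"dz": -0.8,"rx": 0,"ry": 0,"rz": 0},{"dx": 0,"dy": 0,"dz": -0.8,"rx": 0,"ry": 0,"rz": 0},{"dx": 0,"dy": 0,"dz": -0.8,"rx": 0,"ry": 0,"rz": 0}])

```text
clock: 9.05
tcp_pos: [0.5189, 0.1728, 0.0333]
orientation: [-3.138, 0.137, -0.001]
contact_force: [-0.8, -0.4, 3.4]
grip_width: 0.0565
gripper_force: 21.9
```

Run:
```python
from h import *
o=r.get_obs(); print(o["tcp_pos"],o["contact_force"])
P=cloud(r.grab_frame("wrist")); print(sphere(box(P,[.47,.13],[.558,.22],.022,.062),.029),sphere(box(P,[.565,.12],[.64,.21],.025,.062),.029))
```

```text
[0.51885011 0.17280805 0.03331282] [-0.80504071 -0.36900515  3.44416974]
(array([0.51840286, 0.17260816, 0.03879251]), 10230) (array([0.59925246, 0.16631491, 0.03781116]), 12334)
```

First touch (3.4 N), about 1 mm above seated. Opening.

Call:
send_rows(deltas=[{"dx": 0.5,"dy": 0,"dz": 0,"rx": 0,"ry": 0,"rz": 0},{"dx": 0.5,"dy": 0,"dz": 0,"rx": 0,"ry": 0,"rz": 0},{"dx": 0.5,"dy": 0,"dz": 0,"rx": 0,"ry": 0,"rz": 0}], jaw=61)

```text
clock: 9.35
tcp_pos: [0.5186, 0.1726, 0.0328]
orientation: [3.138, -0.137, -0.001]
contact_force: [0.0, 0.5, -0.2]
grip_width: 0.0606
gripper_force: 0.0
```

Call:
send_rows(deltas=[{"dx": 0,"dy": 0,"dz": 0,"rx": 0,"ry": 0,"rz": 0},{"dx": 0,"dy": 0,"dz": 0,"rx": 0,"ry": 0,"rz": 0},{"dx": 0,"dy": 0,"dz": 0,"rx": 0,"ry": 0,"rz": 0},{"dx": 0,"dy": 0,"dz": 0,"rx": 0,"ry": 0,"rz": 0},{"dx": 0,"dy": 0,"dz": 0,"rx": 0,"ry": 0,"rz": 0}], jaw=78)

```text
clock: 9.77
tcp_pos: [0.5189, 0.1726, 0.033]
orientation: [3.139, -0.138, -0.0]
contact_force: [0.0, -0.6, -0.2]
grip_width: 0.0779
gripper_force: 0.0
```

Run:
```python
from h import *
o=r.get_obs(); print(o["tcp_pos"],o["contact_force"],o["grip_width"],o["gripper_force"])
P=cloud(r.grab_frame("wrist")); print(sphere(box(P,[.47,.13],[.558,.22],.022,.062),.029),sphere(box(P,[.565,.12],[.64,.21],.025,.062),.029))
```

```text
[0.51891285 0.17264737 0.03298074] [ 0.01864131 -0.57792962 -0.1706035 ] 0.07785275275884067 0.0
(array([0.51937121, 0.17377632, 0.03805081]), 9675) (array([0.59925231, 0.16631177, 0.03780987]), 12369)
```

Seated (offset to the far globe is 80 mm, height within 0.3 mm). Now up and over to the stick.

Call:
send_rows(deltas=[{"dx": 0,"dy": 0,"dz": 6,"rx": 0,"ry": 0,"rz": 0},{"dx": 0,"dy": 0,"dz": 20,"rx": 0,"ry": 0,"rz": 0},{"dx": 0,"dy": 0,"dz": 45,"rx": 0,"ry": 0,"rz": 0},{"dx": 0,"dy": 0,"dz": 75,"rx": 0,"ry": 0,"rz": 0},{"dx": 0,"dy": 0,"dz": 105,"rx": 0,"ry": 0,"rz": 0}])

```text
clock: 10.23
tcp_pos: [0.5184, 0.1725, 0.1392]
orientation: [3.138, -0.137, -0.002]
contact_force: [0.1, 0.9, -0.4]
grip_width: 0.0776
gripper_force: 0.0
```

Call:
send_rows(deltas=[{"dx": 0,"dy": 0,"dz": 20,"rx": 0,"ry": 0,"rz": 0},{"dx": -7,"dy": -20,"dz": 35,"rx": 0,"ry": 0,"rz": 3},{"dx": -15,"dy": -45,"dz": 35,"rx": 0,"ry": 0,"rz": 7},{"dx": -24,"dy": -75,"dz": 35,"rx": 0,"ry": 0,"rz": 11},{"dx": -34,"dy": -105,"dz": 35,"rx": 0,"ry": 0,"rz": 15}], jaw=46)

```text
clock: 10.65
tcp_pos: [0.4848, 0.067, 0.1739]
orientation: [-3.129, -0.281, -0.003]
contact_force: [0.4, -0.4, 0.3]
grip_width: 0.046
gripper_force: 0.0
```

Call:
send_rows(deltas=[{"dx": -8,"dy": -25,"dz": 0,"rx": 0,"ry": 0,"rz": 2},{"dx": -12,"dy": -38,"dz": 0,"rx": 0,"ry": 0,"rz": 3},{"dx": -13.5,"dy": -44,"dz": 0,"rx": 0,"ry": 0,"rz": 3},{"dx": -13.5,"dy": -44,"dz": 0,"rx": 0,"ry": 0,"rz": 3},{"dx": -13.5,"dy": -44,"dz": 0,"rx": 0,"ry": 0,"rz": 3}])

```text
clock: 11.07
tcp_pos: [0.4719, 0.0244, 0.1734]
orientation: [-3.121, -0.355, -0.002]
contact_force: [-1.1, 1.4, 0.1]
grip_width: 0.046
gripper_force: 0.0
```

Call:
send_rows(deltas=[{"dx": 0,"dy": 0,"dz": 0,"rx": 0,"ry": 0,"rz": 0},{"dx": 0,"dy": 0,"dz": 0,"rx": 0,"ry": 0,"rz": 0},{"dx": 0,"dy": 0,"dz": 0,"rx": 0,"ry": 0,"rz": 0}])

```text
clock: 11.32
tcp_pos: [0.4717, 0.0248, 0.173]
orientation: [-3.121, -0.358, -0.0]
contact_force: [0.5, 0.6, 0.2]
grip_width: 0.0462
gripper_force: 0.0
```

Run:
```python
from h import *
o=r.get_obs(); print(o["tcp_pos"],o["grip_width"],R.from_rotvec(o["orientation"]).as_matrix().round(3)[:,1],o["joints"])
f=r.grab_frame("wrist"); cv2.imwrite("pics/w3.png",f["frame"]); P=cloud(f); 
Q=box(P,[.43,-.02],[.51,.065],.08,.125); print(len(Q)); print(sphere(Q,.014))
P=cloud(r.grab_frame("scene")); print(sphere(box(P,[.48,.13],[.56,.22],.022,.062),.029),sphere(box(P,[.565,.12],[.64,.21],.025,.062),.029))
```

```text
[0.47171983 0.02481696 0.17299922] 0.046247808174937365 [ 0.226 -0.974 -0.   ] [ 0.02037375  0.2451265  -0.23445719  2.0830262   0.07666199  0.8211809
 -1.60212095]
1480
(array([0.47217985, 0.02379109, 0.10123991]), 1480)
(array([0.51898484, 0.17362811, 0.03876525]), 415) (array([0.59866141, 0.16601862, 0.03851217]), 219)
```

View pics/w3.png

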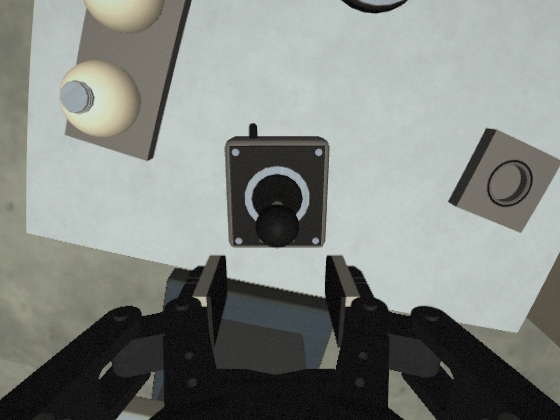

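The remote is square to the gripper. The knob (277,225) is centred between the pads (215 and 340), and both globes are seated in the tray. Descending around the knob.

Call:
send_rows(deltas=[{"dx": 0,"dy": -1,"dz": -10,"rx": 0,"ry": 0,"rz": 0},{"dx": 0,"dy": -1,"dz": -25,"rx": 0,"ry": 0,"rz": 0},{"dx": 0,"dy": -1,"dz": -42,"rx": 0,"ry": 0,"rz": 0},{"dx": 0,"dy": -1,"dz": -60,"rx": 0,"ry": 0,"rz": 0},{"dx": 0,"dy": -1,"dz": -74,"rx": 0,"ry": 0,"rz": 0}])

```text
clock: 11.83
tcp_pos: [0.4708, 0.0226, 0.0972]
orientation: [-3.121, -0.355, 0.002]
contact_force: [-0.6, 0.0, 0.6]
grip_width: 0.0459
gripper_force: 0.0
```

Call:
send_rows(deltas=[{"dx": 0,"dy": 0,"dz": -5,"rx": 0,"ry": 0,"rz": 0},{"dx": 0,"dy": 0,"dz": -7,"rx": 0,"ry": 0,"rz": 0},{"dx": 0,"dy": 0,"dz": -7,"rx": 0,"ry": 0,"rz": 0},{"dx": 0,"dy": 0,"dz": -7,"rx": 0,"ry": 0,"rz": 0}], jaw=38)

```text
clock: 12.17
tcp_pos: [0.4719, 0.0227, 0.0924]
orientation: [3.121, 0.355, 0.001]
contact_force: [0.8, -0.6, -0.1]
grip_width: 0.0376
gripper_force: 0.0
```

Call:
send_rows(deltas=[{"dx": -1,"dy": 5,"dz": 0,"rx": 0,"ry": 0,"rz": 0},{"dx": -2.5,"dy": 11,"dz": 0,"rx": 0,"ry": 0,"rz": 0},{"dx": -4,"dy": 17,"dz": 0,"rx": 0,"ry": 0,"rz": 0},{"dx": -5.5,"dy": 23,"dz": 0,"rx": 0,"ry": 0,"rz": 0},{"dx": -6.5,"dy": 28,"dz": 0,"rx": 0,"ry": 0,"rz": 0}])

```text
clock: 12.58
tcp_pos: [0.465, 0.051, 0.0924]
orientation: [3.121, 0.355, 0.001]
contact_force: [0.6, -4.1, -1.4]
grip_width: 0.038
gripper_force: 2.5
```

Call:
send_rows(deltas=[{"dx": -0.5,"dy": 2,"dz": 0,"rx": 0,"ry": 0,"rz": 0},{"dx": -1,"dy": 4,"dz": 0,"rx": 0,"ry": 0,"rz": 0},{"dx": -1,"dy": 4,"dz": 0,"rx": 0,"ry": 0,"rz": 0}])

```text
clock: 12.83
tcp_pos: [0.4636, 0.0544, 0.0917]
orientation: [3.121, 0.355, -0.001]
contact_force: [1.0, -5.1, -1.5]
grip_width: 0.038
gripper_force: 2.6
```

Run:
```python
from h import *
o=r.get_obs(); print(o["tcp_pos"],o["contact_force"],o["grip_width"])
fs=[]
for n in("wrist","scene"):
    f=r.grab_frame(n); P=cloud(f); fs.append(f["frame"])
    m=(f["frame"].max(2)<70)[...,None]; Q=box(np.where(m,P,np.nan),[.44,.03],[.49,.085],.086,.115)
    if len(Q)>20:
        c,k=sphere(Q,.014); d=c[:2]-[.4718,.0235]; a=np.radians(13); print(n,c,k,"side mm",d@[-np.sin(a),np.cos(a)]*1000,"fore",d@[np.cos(a),np.sin(a)]*1000)
cv2.imwrite("pics/k1.png",np.hstack([cv2.resize(fs[0],(400,300)),cv2.resize(fs[1][160:310,170:370],(400,300))]))
```

```text
[0.46356758 0.0543724  0.09173459] [ 0.96794131 -5.10024239 -1.49490215] 0.03802654549624718
wrist [0.46537287 0.04826983 0.09608428] 3495 side mm 25.58077191156428 fore -0.6903992129170289
scene [0.45780106 0.05787208 0.10098713] 97 side mm 36.64020376190321 fore -5.9081130481466015
```

View pics/k1.png

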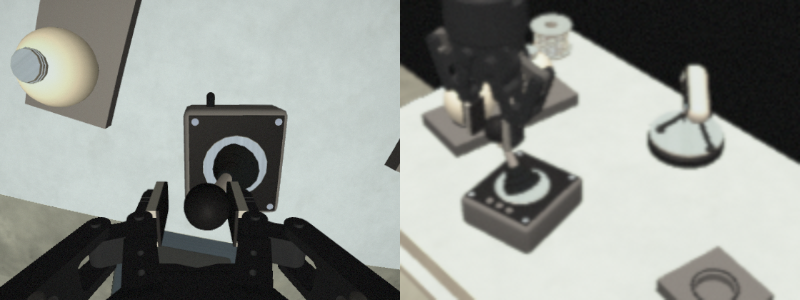

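The stick leans left against the right pad (knob (205,207) in the wrist half) and the camera has turned. By my measurement the knob is 25.6 mm over, about 0.40 rad, with the fore tilt near 0. I'll push 3 mm further and hold.

Call:
send_rows(deltas=[{"dx": -0.5,"dy": 1.5,"dz": 0,"rx": 0,"ry": 0,"rz": 0},{"dx": -0.7,"dy": 3,"dz": 0,"rx": 0,"ry": 0,"rz": 0},{"dx": -0.7,"dy": 3,"dz": 0,"rx": 0,"ry": 0,"rz": 0},{"dx": -0.7,"dy": 3,"dz": 0,"rx": 0,"ry": 0,"rz": 0},{"dx": -0.7,"dy": 3,"dz": 0,"rx": 0,"ry": 0,"rz": 0}])

```text
clock: 13.35
tcp_pos: [0.4627, 0.0564, 0.0914]
orientation: [3.12, 0.353, -0.002]
contact_force: [2.3, -6.7, -3.7]
grip_width: 0.0382
gripper_force: 3.2
```

Call:
send_rows(deltas=[{"dx": 0,"dy": 0,"dz": 0,"rx": 0,"ry": 0,"rz": 0},{"dx": 0,"dy": 0,"dz": 0,"rx": 0,"ry": 0,"rz": 0},{"dx": 0,"dy": 0,"dz": 0,"rx": 0,"ry": 0,"rz": 0},{"dx": 0,"dy": 0,"dz": 0,"rx": 0,"ry": 0,"rz": 0},{"dx": 0,"dy": 0,"dz": 0,"rx": 0,"ry": 0,"rz": 0}])

```text
clock: 13.77
tcp_pos: [0.4627, 0.0564, 0.0914]
orientation: [3.12, 0.353, -0.002]
contact_force: [2.2, -5.9, -3.9]
grip_width: 0.0382
gripper_force: 3.2
```

Call:
send_rows(deltas=[{"dx": 0,"dy": 0,"dz": 0,"rx": 0,"ry": 0,"rz": 0},{"dx": 0,"dy": 0,"dz": 0,"rx": 0,"ry": 0,"rz": 0},{"dx": 0,"dy": 0,"dz": 0,"rx": 0,"ry": 0,"rz": 0},{"dx": 0,"dy": 0,"dz": 0,"rx": 0,"ry": 0,"rz": 0},{"dx": 0,"dy": 0,"dz": 0,"rx": 0,"ry": 0,"rz": 0}])

```text
clock: 14.18
tcp_pos: [0.4627, 0.0564, 0.0914]
orientation: [3.12, 0.353, -0.002]
contact_force: [1.9, -6.3, -3.5]
grip_width: 0.038
gripper_force: 3.2
```

Call:
send_rows(deltas=[{"dx": 0,"dy": 0,"dz": 0,"rx": 0,"ry": 0,"rz": 0},{"dx": 0,"dy": 0,"dz": 0,"rx": 0,"ry": 0,"rz": 0},{"dx": 0,"dy": 0,"dz": 0,"rx": 0,"ry": 0,"rz": 0},{"dx": 0,"dy": 0,"dz": 0,"rx": 0,"ry": 0,"rz": 0},{"dx": 0,"dy": 0,"dz": 0,"rx": 0,"ry": 0,"rz": 0}])

```text
clock: 14.6
tcp_pos: [0.4627, 0.0564, 0.0914]
orientation: [3.12, 0.353, -0.002]
contact_force: [2.2, -6.3, -4.0]
grip_width: 0.0381
gripper_force: 3.2
```

Call:
send_rows(deltas=[{"dx": 0,"dy": 0,"dz": 0,"rx": 0,"ry": 0,"rz": 0},{"dx": 0,"dy": 0,"dz": 0,"rx": 0,"ry": 0,"rz": 0},{"dx": 0,"dy": 0,"dz": 0,"rx": 0,"ry": 0,"rz": 0},{"dx": 0,"dy": 0,"dz": 0,"rx": 0,"ry": 0,"rz": 0},{"dx": 0,"dy": 0,"dz": 0,"rx": 0,"ry": 0,"rz": 0}])

```text
clock: 15.02
tcp_pos: [0.4627, 0.0564, 0.0914]
orientation: [3.12, 0.353, -0.002]
contact_force: [2.5, -6.3, -3.0]
grip_width: 0.0381
gripper_force: 3.2
```

Call:
send_rows(deltas=[{"dx": 0,"dy": 0,"dz": 0,"rx": 0,"ry": 0,"rz": 0},{"dx": 0,"dy": 0,"dz": 0,"rx": 0,"ry": 0,"rz": 0},{"dx": 0,"dy": 0,"dz": 0,"rx": 0,"ry": 0,"rz": 0},{"dx": 0,"dy": 0,"dz": 0,"rx": 0,"ry": 0,"rz": 0},{"dx": 0,"dy": 0,"dz": 0,"rx": 0,"ry": 0,"rz": 0}])

```text
clock: 15.43
tcp_pos: [0.4627, 0.0564, 0.0914]
orientation: [3.12, 0.353, -0.002]
contact_force: [2.2, -5.9, -4.3]
grip_width: 0.0379
gripper_force: 3.2
```

Call:
send_rows(deltas=[{"dx": 0,"dy": 0,"dz": 0,"rx": 0,"ry": 0,"rz": 0},{"dx": 0,"dy": 0,"dz": 0,"rx": 0,"ry": 0,"rz": 0},{"dx": 0,"dy": 0,"dz": 0,"rx": 0,"ry": 0,"rz": 0},{"dx": 0,"dy": 0,"dz": 0,"rx": 0,"ry": 0,"rz": 0},{"dx": 0,"dy": 0,"dz": 0,"rx": 0,"ry": 0,"rz": 0}])

```text
clock: 15.85
tcp_pos: [0.4627, 0.0564, 0.0914]
orientation: [3.12, 0.353, -0.002]
contact_force: [2.2, -6.3, -4.5]
grip_width: 0.0385
gripper_force: 3.2
```

Run:
```python
from h import *
o=r.get_obs(); print(o["tcp_pos"],o["contact_force"],o["grip_width"])
f=r.grab_frame("wrist"); P=cloud(f)
m=(f["frame"].max(2)<70)[...,None]; Q=box(np.where(m,P,np.nan),[.44,.03],[.49,.085],.086,.115)
c,k=sphere(Q,.014); d=c[:2]-[.4718,.0235]; a=np.radians(13); print(c,k,"side mm",d@[-np.sin(a),np.cos(a)]*1000,"fore",d@[np.cos(a),np.sin(a)]*1000)
print(sphere(box(P,[.48,.13],[.56,.22],.022,.062),.029))
```

```text
[0.46272794 0.05635978 0.09141403] [ 2.19037383 -6.33388088 -4.494999  ] 0.0385406217863605
[0.46456042 0.05008066 0.09517627] 3493 side mm 27.52795243552602 fore -1.0746815048896499
(array([0.51953563, 0.17393171, 0.03784614]), 6695)
```

Measured 27.5 mm (0.43 rad), with about −0.02 rad fore, held over 2.5 s. Easing back upright and lifting away.

Call:
send_rows(deltas=[{"dx": 1.5,"dy": -6,"dz": 0,"rx": 0,"ry": 0,"rz": 0},{"dx": 3,"dy": -13,"dz": 0,"rx": 0,"ry": 0,"rz": 0},{"dx": 4.5,"dy": -20,"dz": 0,"rx": 0,"ry": 0,"rz": 0},{"dx": 6.5,"dy": -27,"dz": 0,"rx": 0,"ry": 0,"rz": 0},{"dx": 7.5,"dy": -32,"dz": 0,"rx": 0,"ry": 0,"rz": 0}])

```text
clock: 16.32
tcp_pos: [0.4709, 0.0251, 0.092]
orientation: [-3.121, -0.354, -0.0]
contact_force: [1.4, -0.1, 0.9]
grip_width: 0.0378
gripper_force: 0.0
```

Call:
send_rows(deltas=[{"dx": 0.7,"dy": -3,"dz": 0,"rx": 0,"ry": 0,"rz": 0},{"dx": 0.7,"dy": -3,"dz": 0,"rx": 0,"ry": 0,"rz": 0},{"dx": 0.7,"dy": -3,"dz": 0,"rx": 0,"ry": 0,"rz": 0},{"dx": 0.7,"dy": -3,"dz": 0,"rx": 0,"ry": 0,"rz": 0}], jaw=46)

```text
clock: 16.65
tcp_pos: [0.4714, 0.0231, 0.092]
orientation: [-3.121, -0.356, 0.0]
contact_force: [1.0, -0.3, 0.7]
grip_width: 0.0463
gripper_force: 0.0
```

Call:
send_rows(deltas=[{"dx": 0,"dy": 0,"dz": 8,"rx": 0,"ry": 0,"rz": 0},{"dx": 0,"dy": 0,"dz": 25,"rx": 0,"ry": 0,"rz": 0},{"dx": 0,"dy": 0,"dz": 50,"rx": 0,"ry": 0,"rz": 0},{"dx": 0,"dy": 0,"dz": 75,"rx": 0,"ry": 0,"rz": 0},{"dx": 0,"dy": 0,"dz": 90,"rx": 0,"ry": 0,"rz": 0}])

```text
clock: 17.07
tcp_pos: [0.4723, 0.0233, 0.1849]
orientation: [-3.121, -0.356, -0.005]
contact_force: [0.7, -0.6, -0.4]
grip_width: 0.046
gripper_force: 0.0
```

Call:
send_rows(deltas=[{"dx": 0,"dy": 0,"dz": 0,"rx": 0,"ry": 0,"rz": 0},{"dx": 0,"dy": 0,"dz": 0,"rx": 0,"ry": 0,"rz": 0},{"dx": 0,"dy": 0,"dz": 0,"rx": 0,"ry": 0,"rz": 0},{"dx": 0,"dy": 0,"dz": 0,"rx": 0,"ry": 0,"rz": 0},{"dx": 0,"dy": 0,"dz": 0,"rx": 0,"ry": 0,"rz": 0}])

```text
clock: 17.48
tcp_pos: [0.4707, 0.0226, 0.181]
orientation: [-3.121, -0.356, 0.003]
contact_force: [0.0, -1.3, -0.5]
grip_width: 0.0461
gripper_force: 0.0
```

Run:
```python
from h import *
o=r.get_obs(); print(o["tcp_pos"],o["contact_force"])
P=cloud(r.grab_frame("wrist")); print("knob",sphere(box(P,[.43,-.02],[.51,.065],.08,.125),.014))
P=cloud(r.grab_frame("scene")); print(sphere(box(P,[.48,.13],[.56,.22],.022,.062),.029),sphere(box(P,[.565,.12],[.64,.21],.025,.062),.029))
```

```text
[0.47071274 0.02264461 0.18104765] [ 0.04720402 -1.34131671 -0.48705001]
knob (array([0.4721294 , 0.0237707 , 0.10125174]), 1391)
(array([0.51897926, 0.17358261, 0.03889385]), 414) (array([0.59864501, 0.16579902, 0.03908555]), 251)
```

The stick is upright, both globes are seated and the robot is clear. Handing in.

```bash
python3 -c "from bench import r; print(r.hand_in())"
```

```text
the job is handed in; nothing more can be done
None
```

I handed the job in at about 17.5 s, with no verdict shown: the globe is seated and released in the near pocket, the stick was held at about 0.43 rad to the tray's side for over 2.5 s and is upright again, and the other globe hasn't moved.

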